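# Weigh two battery packs and charge the heavier

### The arm

A 7-joint arm with a two-finger parallel gripper is mounted at the origin on the work surface. World frame = base frame: x ahead of the robot, y to its left, z up, the work surface at z = 0. Lengths are in m, angles in rad, forces in N, time in s.
With the tool pointing down it reaches from about 0.425 to 0.875 m from the base axis. Payload 4.7 kg.
Tool frame: the origin (TCP) lies at the very end of the fingers, on their centre line; the grasp point (between the pads) lies 19 mm behind it; z points along the fingers, y is the line along which they close (so a half turn about z gives the same grasp; the last joint's range is limited). The gripper opens to 87 mm and grips with 3 to 60 N. Pads are 19 mm wide; open, the fingers measure 117 mm over their backs; the gripper's body (75 mm by 190 mm) begins 51 mm behind the grasp point.
Start: joints at [1.124, 0.321, -0.07, 1.45, 0.023, 1.371, -0.057], TCP at [0.289, -0.582, 0.223] pointing down, gripper open.
Joint ranges: [-2.86, 2.86], [-0.3, 2.09], [-1.38, 1.24], [0.06, 2.45], [-1.56, 4.7], [0.09, 2.05], [-2.69, 2.69]. Speed limits (rad/s): [2.57, 2.57, 3.14, 3.14, 3.14, 3.14, 3.14].

### API

Orientations are given as a rotation vector (axis times angle).
In Python, from bench import ctrl gives the robot as it stands.
- The arm moves only by the shell command python3 -m jog 'ROWS' [FORCE]. ROWS is JSON, a list that holds one entry, the list of rows, each a list of 7 numbers: the shift along the tool's x, y, z in mm, then the turn, a rotation vector about the tool's x, y, z in degrees, then the finger opening in mm, from 0 to 87. A call has 1 to 10 rows; each row is the pose to reach, as a shift and turn from the pose commanded when the call began, along the tool's axes at that moment; what a row does not reach only later rows make up. A row lasts 1/10 s, in which the tool goes at most 50 mm and 8.59 degrees, less where a joint would pass 70% of its speed; a pose out of reach is approached as far as the arm can. A call with a gripper value outside its range is refused whole. The fingers move at their own pace and stop on an object; FORCE is the grip in N (left out, the last holds). Time passes only in rows, so rows that repeat a pose let the fingers close. It gives the time, the measured TCP pose, the force, the opening and the grip force at its end, in the units of the state.
- ctrl.get_state(): the state, without advancing time (a new reading comes with each control period).
- ctrl.get_image(name): name is "scene" or "side" or "wrist"; returns a dict with "image" (400x640x3 uint8, red, green, blue), "depth" (400x640 float32, m along the optical axis (not along the pixel's ray), 0 where there is no reading), "fov_y" (degrees; the focal length in pixels is half the picture's height over the tangent of half this angle, whatever the lens; pixels are square), "cx", "cy" (the principal point, pixels), "k1" (the pictures are not rectified: a ray, as slopes to the right and down, at radius r is drawn at 1 + k1 r^2 times it, then the intrinsics apply), "rvec" (rotation vector, rad) and "tvec" (3), from world to camera coordinates, as OpenCV has them. Camera axes: x right, y down, z forward; pixel columns grow to the right and rows downward; lengths in m; the calibration is good to about 2 mm. A picture is of the moment at which its call begins.
- ctrl.close_job(): hands the job in; it is judged then, once.
The state is a dict: "time": time; "joint_positions": joint angles; "qd": joint speeds; "joint_torque": joint torques, N m; "position": TCP position; "tool_rot": TCP orientation; "ft_force": force on the tool from outside, world axes, zero at the start; "torque": the same for the moment, N m; "grip_width": opening from 0.0 (shut) to 1.0 (fully open); "grip_force": force on a finger pad.
Only numpy, scipy, OpenCV 4.12 (cv2) and the standard library are available. Lean on these libraries where they do the work, as an engineer would, in place of code of your own. Each camera call takes 0.05 s, during which the arm holds its last target. There are 200 camera calls.

### The job

Two look-alike battery packs stand on the bench. Gently set one on each pan of the balance, let go of both and wait until it has gone right over to one side to see which pack is heavier; then take the heavier pack off its pan, set it on the charger's deck, slide it into the channel and push the terminal block fully home with it, stopping as soon as you feel the stop and not forcing it, and leave it there. Leave the lighter pack on its pan, and do not disturb the other things on the bench.

Things in the scene. Friction and masses are not known exactly. Their poses are not given: they have to be found in the camera images.
- pack_1_c (a point): one of two look-alike black battery packs, 0.28 to 0.70 kg. Foot 80 (its x) x 56 (y) x 30 mm, and on the middle of the foot an upright stem 34 (x) x 30 (y) mm from 30 to 74 mm above the underside: the grip, pinched across its 30 mm width (y) at about 53 mm above the underside. The same turned half round. This point is at the pack's middle, 37 mm above its underside; z up.
- pack_2_c (a point): one of two look-alike black battery packs, 0.28 to 0.70 kg. Foot 80 (its x) x 56 (y) x 30 mm, and on the middle of the foot an upright stem 34 (x) x 30 (y) mm from 30 to 74 mm above the underside: the grip, pinched across its 30 mm width (y) at about 53 mm above the underside. The same turned half round. This point is at the pack's middle, 37 mm above its underside; z up.
- balance: the equal-arm balance, fixed to the bench; origin at the centre of its underside, z up. Base 110 (x) x 360 (y) x 22 mm; the left pan is at y = +120 mm, the right pan at y = -120 mm. A thin index frame stands between the pans at x = -35 mm, 114 mm tall, 60 mm wide.
- pan_left_top (a point): left (+y) pan, a flat level aluminium disc 128 mm across that slides up and down 15 mm either way from its middle height of 66 mm above the bench, moved by the load. The disc also sits on a spring of 2 N/mm that gives up to 14 mm. This point is the centre of its upper face and moves with it
- pan_right_top (a point): right (-y) pan, a flat level aluminium disc 128 mm across that slides up and down 15 mm either way from its middle height of 66 mm above the bench, moved by the load. The disc also sits on a spring of 2 N/mm that gives up to 14 mm. This point is the centre of its upper face and moves with it
- beam (a joint): angle of the balance beam, rad, 0 level, growing as the left pan rises (right side heavier); ends at about +-0.125, where the pan has moved 15 mm. The pans are coupled: one goes down as the other goes up, and with only one pack on, its pan sinks to the bottom. The motion is damped: it always goes right over to the heavier side, within a second as a rule, but a difference of 10 g takes 2 s and more.
- pan_left_disc (a joint): how far the left disc is pressed down on its own spring, m: 0 empty, -0.001 for each 2 N of load, -0.014 bottomed
- pan_right_disc (a joint): the same for the right disc
- buffer (a joint): how far the rubber buffer behind the charger's terminal block is pressed, m: 0 free, 0.001 for each 2 N of push, 0.012 bottomed
- charger: the charger, fixed to the bench; origin on the bench under its channel, x inwards along the channel, z up. Black deck at z = 32 mm, x = -130 to 123 mm, 120 mm wide. Two grey guide rails, 14 mm above the deck, x = -30 to 100 mm, leave a channel 61 mm wide for a pack's 56 mm foot (pack's x along the channel); the flared mouth begins at x = -53 mm. Rear housing from 123 mm, 62 mm high.
- setdown (a point): point on the charger's deck, at its x = -95, y = 0, z = 32 mm, in front of the channel: a pack set down with its underside centred here is clear of the mouth. Same axes as the charger. From here the middle of a pack slides 108 to 158 mm inwards until fully home (and up to 12 mm more against a buffer): the adjustable back stop was set by hand and its place is not measured.
- terminals (a joint): how far the charger's black terminal block, in front of the stop, is pushed in, m: 0 out, 0.012 fully home against the stop. It slides stiffly, about 6 N, and stays where it is pushed; at home the force rises on a rubber buffer, 2 N/mm over 12 mm, then steeply.
- screw_jar: bystander, to be left alone: glass jar with steel cap, 52 mm across, 65 mm tall; origin at its underside
- tape_measure: bystander, to be left alone: tape measure standing on edge, 66 x 36 x 60 mm; origin at its underside
- wrench: bystander, to be left alone: open wrench lying flat; origin at its underside
- screwdriver: bystander, to be left alone: screwdriver lying flat; origin at its underside
- paint_can: bystander, to be left alone: round can, 84 mm across, 100 mm tall; origin at its underside
- bearing: bystander, to be left alone: steel ring, 52 mm across, 15 mm high; origin at its underside
Things that resemble listed ones, but are neither listed nor needed, are in the scene too. Leave any red look-alike of the part that bears pack_2_c alone.

How it is judged:
By the outcome, as a careful person would: the job done as asked, in the order asked, and still so for the second after the job is handed in, with the robot touching nothing.
It also fails if it takes over 72 s, if anything falls off the work surface, if the arm or the gripper's body presses on something with over 40 N, if the wrist force passes 120 N, or if a joint passes its speed limit or range.

## Working session

There is one attempt and no reset: what is moved stays moved. The work goes in short steps, Python scripts to look and compute and a shell command to move; the robot and the scene stay as the last step left them, time stands still between calls to the robot, and variables do not carry over. Pictures are saved under pics/ and viewed, at most 10 in all, crops included, and the job is handed in when it is done.

```bash
ls; mkdir -p pics; cat > h.py <<'E'
import numpy as np, cv2
from bench import ctrl
from scipy.spatial.transform import Rotation as R
def grab(n,save=None):
    d=ctrl.get_image(n)
    if save: cv2.imwrite('pics/'+save,cv2.cvtColor(d['image'],cv2.COLOR_RGB2BGR))
    return d
def cam(d):
    h=d['image'].shape[0]; f=h/2/np.tan(np.radians(d['fov_y'])/2)
    return f,R.from_rotvec(d['rvec']).as_matrix(),np.array(d['tvec'])
def ray(d,u,v):
    f,Rm,t=cam(d); K=np.array([[f,0,d['cx']],[0,f,d['cy']],[0,0,1.]])
    p=cv2.undistortPoints(np.array([[[u,v]]],float),K,np.array([d['k1'],0,0,0.]))[0,0]
    return -Rm.T@t, Rm.T@np.array([p[0],p[1],1.])
def onz(d,u,v,z):
    o,r=ray(d,u,v); return o+r*(z-o[2])/r[2]
def cloud(d):
    f,Rm,t=cam(d);h,w=d['depth'].shape
    uu,vv=np.meshgrid(np.arange(w),np.arange(h)); K=np.array([[f,0,d['cx']],[0,f,d['cy']],[0,0,1.]])
    p=cv2.undistortPoints(np.stack([uu,vv],-1).reshape(-1,1,2).astype(float),K,np.array([d['k1'],0,0,0.])).reshape(h,w,2)
    P=np.dstack([p,np.ones((h,w))])*d['depth'][...,None]
    P=(P-t)@Rm; P[d['depth']==0]=np.nan
    return P
def dep(d,u,v): return cloud(d)[int(v),int(u)]
E
python3 - <<'E'
from h import *
for n in('scene','side','wrist'):
    d=grab(n,n+'0.png'); print(n,d['fov_y'],d['k1'],-cam(d)[1].T@cam(d)[2])
print(ctrl.get_state())
E
```

```text
pics
scene 48.79955200338681 -0.0496187462503131 [1.08690163 0.47150255 1.02930757]
side 47.62959943686925 -0.090194780647419 [0.04937862 0.72762415 0.71654877]
wrist 58.47681109974381 -0.04904067784230385 [ 0.36580635 -0.54381056  0.38336407]
{'time': 0.15, 'joint_positions': array([ 1.12408338,  0.32168986, -0.07010671,  1.45138448,  0.02256512,
        1.3708156 , -0.05687496]), 'qd': array([-0.00047386, -0.00234341,  0.0006328 , -0.00316742,  0.00096313,
        0.00043084, -0.00181192]), 'joint_torque': array([-8.79583276e-04, -4.91796005e+01, -4.05071341e-01, -3.12878966e+01,
       -6.40106387e-02,  4.04995400e-02,  1.28041333e-04]), 'position': array([ 0.28883376, -0.5818303 ,  0.22169397]), 'tool_rot': array([-3.05712790e+00, -7.17218807e-01,  6.10521070e-04]), 'ft_force': array([-0.10684231,  0.00381137, -0.12960965]), 'torque': array([ 0.04158761,  0.01286566, -0.03403701]), 'grip_force': 0.0, 'grip_width': 0.9968154896567032}
```

View pics/scene0.png

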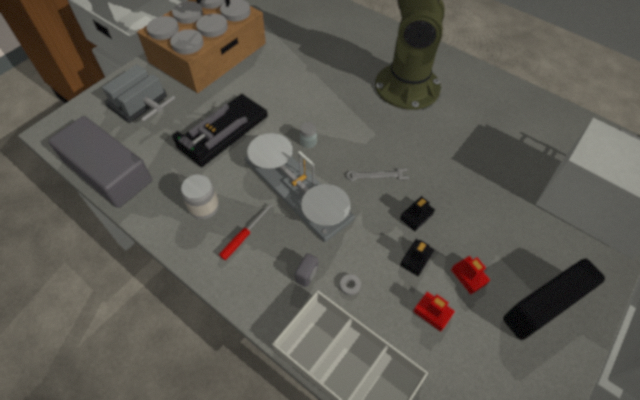

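View pics/side0.png

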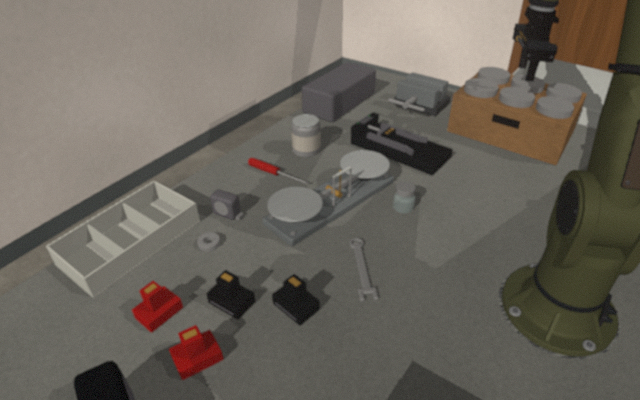

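The scene view shows two black packs at (417,212) and (417,256), and red look-alikes at (470,273) and (433,310), which I'll leave alone. The balance pans are at (270,152) and (326,206), and the charger is at (220,130). Next I'll measure them.

```bash
python3 - <<'E'
from h import *
from scipy import ndimage as N
d=grab('scene'); P=cloud(d); im=d['image'].astype(int)
f,Rm,t=cam(d)
for nm,(u0,u1,v0,v1) in dict(A=(395,440,192,232),B=(397,440,236,280)).items():
    Q=P[v0:v1,u0:u1].reshape(-1,3); C=im[v0:v1,u0:u1].reshape(-1,3)
    blk=C.max(1)
    top=Q[(Q[:,2]>.066)&(Q[:,2]<.085)]; ft=Q[(Q[:,2]>.022)&(Q[:,2]<.037)]
    for n,S in(('stem',top),('foot',ft)):
        r=cv2.minAreaRect((S[:,:2]*1000).astype(np.float32)); print(nm,n,len(S),np.round(r[0]),np.round(r[1]),round(r[2],1),S[:,2].mean().round(4))
# pans
for nm,(u0,u1,v0,v1) in dict(R=(240,300,130,175),L=(295,357,180,232)).items():
    Q=P[v0:v1,u0:u1].reshape(-1,3); S=Q[(Q[:,2]>.045)&(Q[:,2]<.09)]
    m=np.median(S[:,2]); S=S[abs(S[:,2]-m)<.006]
    (c,rad)=cv2.minEnclosingCircle((S[:,:2]*1000).astype(np.float32)); r=cv2.minAreaRect((S[:,:2]*1000).astype(np.float32));print(nm,len(S),c,rad,m,r)
# charger
Q=P[85:170,165:275].reshape(-1,3)
for lo,hi in((.026,.038),(.041,.052),(.055,.068)):
    S=Q[(Q[:,2]>lo)&(Q[:,2]<hi)]; r=cv2.minAreaRect((S[:,:2]*1000).astype(np.float32)); print('ch',lo,len(S),r)
big=cv2.resize(d['image'][80:300,150:470],None,fx=2.4,fy=2.4,interpolation=cv2.INTER_CUBIC)
cv2.imwrite('pics/crop1.png',np.clip(big[:,:,::-1].astype(int)*1.6,0,255).astype(np.uint8))
E
```

```text
A stem 151 [428. 296.] [30. 37.] 84.2 0.0737
A foot 348 [429. 297.] [56. 81.] 81.6 0.0299
B stem 170 [540. 364.] [36. 30.] 2.4 0.0738
B foot 432 [541. 364.] [82. 57.] 3.5 0.0297
R 1258 (537.1583251953125, -117.88180541992188) 82.11701965332031 0.06569633172145124 ((541.0376586914062, -129.96653747558594), (140.2774658203125, 127.2038345336914), 58.03666687011719)
L 1593 (583.4515991210938, 99.65191650390625) 65.57219696044922 0.06583033192838306 ((583.07568359375, 101.15032958984375), (127.82008361816406, 125.63506317138672), 87.677490234375)
ch 0.026 1655 ((534.6236572265625, -413.1918640136719), (278.19427490234375, 280.4819641113281), 87.8990707397461)
ch 0.041 623 ((571.0518188476562, -403.4891052246094), (253.8664093017578, 205.3884735107422), 87.28667449951172)
ch 0.055 1069 ((596.6192626953125, -303.2828063964844), (165.60870361328125, 437.1571350097656), 12.259880065917969)
```

View pics/crop1.png

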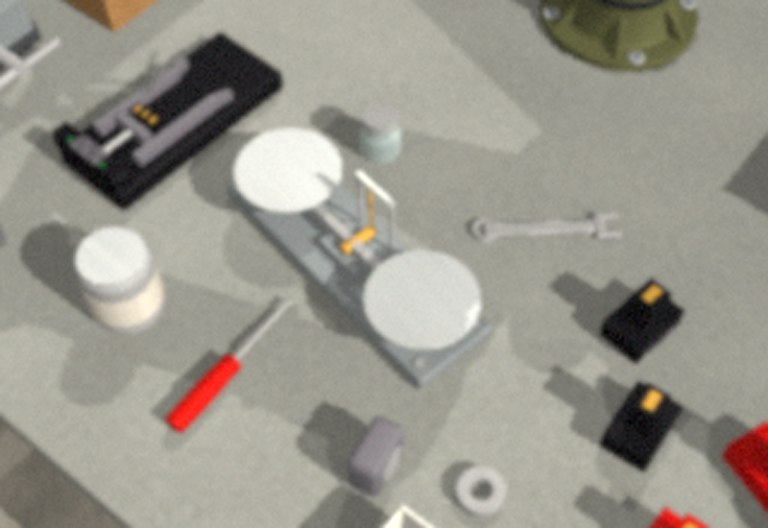

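The enlarged crop shows two black packs, each with an orange label on its stem, at (643,320) and (642,425). The charger's open end is at its upper right, with the rear housing and terminals at its lower left. The jar is close to the right pan. Next I'll get the axes.

```bash
python3 - <<'E'
from h import *
d=grab('scene'); P=cloud(d); im=d['image'].astype(int)
def rect(S,nm):
    r=cv2.minAreaRect((S[:,:2]*1000).astype(np.float32)); b=cv2.boxPoints(r)
    e=[b[1]-b[0],b[2]-b[1]]; e=max(e,key=np.linalg.norm); a=np.degrees(np.arctan2(e[1],e[0]))%180
    print(nm,len(S),np.round(r[0],1),np.round(r[1],1),'long axis',a.round(1),'z',np.median(S[:,2]).round(4))
    return r
for nm,(u0,u1,v0,v1) in dict(A=(395,440,192,232),B=(397,440,236,280)).items():
    Q=P[v0:v1,u0:u1].reshape(-1,3)
    rect(Q[(Q[:,2]>.066)&(Q[:,2]<.085)],nm+' stem');rect(Q[(Q[:,2]>.012)&(Q[:,2]<.037)],nm+' foot')
def comp(mask,seed):
    n,l=cv2.connectedComponents(mask.astype(np.uint8)); return l==l[seed[1],seed[0]]
br=im.min(2)
for nm,s in dict(R=(268,153),L=(326,206)).items():
    z=P[...,2]; m=comp((abs(z-.066)<.004)&(br>90),s); S=P[m]; rect(S,'pan '+nm)
    c,rr=cv2.minEnclosingCircle((S[:,:2]*1000).astype(np.float32)); print(c,rr)
# deck
z=P[...,2]
for s in((250,110),(245,118)):
    m=comp((abs(z-.032)<.006)&(im.max(2)<60),s); print(s,im[s[1],s[0]],P[s[1],s[0]]); rect(P[m],'deck')
# rails
box=np.zeros(z.shape,bool); box[85:170,165:275]=1
m=box&(abs(z-.046)<.005)&(im.max(2)>50)
n,l,st,c=cv2.connectedComponentsWithStats(m.astype(np.uint8))
for i in range(1,n):
    if st[i,4]>40: print(c[i]); rect(P[l==i],'rail')
for u,v in((315,165),(301,152),(302,150),(312,168),(299,158)): print(u,v,P[v,u].round(3))
E
```

```text
Still running in the background as job /tmp/bash_jobs.1000/967f8d24c9ee (pid 508). You'll get a notice when it ends.
```

```bash
cd /tmp/bash_jobs.1000/967f8d24c9ee; ls; cat stdout stderr; ps aux | grep -c "python3 -"; uptime
```

```text
pid
stderr
stdout
waiter
1
 20:42:29 up 11 min,  0 users,  load average: 1.00, 0.89, 0.50
```

```bash
kill -- -$(cat /tmp/bash_jobs.1000/967f8d24c9ee/pid); timeout 60 python3 -u - <<'E'
from h import *
d=grab('scene'); P=cloud(d); im=d['image'].astype(int)
def rect(S,nm):
    S=S[np.isfinite(S).all(1)]
    if len(S)<10: print(nm,'few'); return
    r=cv2.minAreaRect((S[:,:2]*1000).astype(np.float32)); b=cv2.boxPoints(r)
    e=[b[1]-b[0],b[2]-b[1]]; e=max(e,key=np.linalg.norm); a=np.degrees(np.arctan2(e[1],e[0]))%180
    print(nm,len(S),np.round(r[0],1),np.round(r[1],1),'long axis',a.round(1),'z',np.median(S[:,2]).round(4))
for nm,(u0,u1,v0,v1) in dict(A=(395,440,192,232),B=(397,440,236,280)).items():
    Q=P[v0:v1,u0:u1].reshape(-1,3)
    rect(Q[(Q[:,2]>.066)&(Q[:,2]<.085)],nm+' stem');rect(Q[(Q[:,2]>.022)&(Q[:,2]<.037)],nm+' foot')
def comp(mask,s):
    n,l,st,c=cv2.connectedComponentsWithStats(mask.astype(np.uint8)); k=l[s[1]-4:s[1]+5,s[0]-4:s[0]+5]; k=k[k>0]
    return l==(np.bincount(k).argmax() if len(k) else -1)
br=im.min(2); z=np.nan_to_num(P[...,2],nan=-1)
print('brightness pan/bench',br[153,268],br[206,326],br[130,340])
for nm,s in dict(R=(268,153),L=(326,206)).items():
    rect(P[comp((abs(z-.066)<.004)&(br>br[s[1],s[0]]*.8),s)],'pan '+nm)
box=np.zeros(z.shape,bool); box[85:170,165:275]=1
print('deck px',im[110,250],P[110,250])
rect(P[comp(box&(abs(z-.032)<.006)&(im.max(2)<50),(250,112))],'deck')
m=box&(abs(z-.046)<.005)&(im.max(2)>50)
n,l,st,c=cv2.connectedComponentsWithStats(m.astype(np.uint8))
for i in range(1,n):
    if st[i,4]>30: rect(P[l==i],f'rail {c[i]}')
E
```

```text
A stem 150 [429.  297.3] [30.5 34.3] long axis 175.0 z 0.0744
A foot 340 [429.1 296.3] [57.  81.2] long axis 172.1 z 0.03
B stem 175 [540.4 364.2] [36.2 30.6] long axis 1.6 z 0.0739
B foot 422 [540.4 364.1] [83.1 56.9] long axis 3.6 z 0.0299
brightness pan/bench 151 131 105
pan R 1160 [ 536.5 -135.5] [129.7 122.1] long axis 40.6 z 0.0659
pan L 1528 [582.3 101.4] [125.7 125.7] long axis 162.7 z 0.0658
deck px [18 18 21] [ 0.43726126 -0.3108487   0.03377575]
deck 1299 [ 539.6 -335.6] [121.4 275.5] long axis 177.9 z 0.0324
rail [214.51934827 126.78411405] 491 [ 558.8 -338.3] [ 95.9 171.2] long axis 177.7 z 0.0463
```

Positions are consistent: the pans are 240 mm apart, the heights match, and each foot measures about 57 x 82 mm. Now a small helper for working out rows.

```bash
cat > go.py <<'E'
import sys; from h import *
# usage: go.py x y z(mm world) yaw(deg of tool x); several targets separated by /
s=ctrl.get_state(); T=R.from_rotvec(s['tool_rot']); p=np.array(s['position'])*1000
print('t',s['time'],'pos',p.round(1),'x-yaw',np.degrees(np.arctan2(*T.as_matrix()[[1,0],0])).round(1),'F',np.round(s['ft_force'],1))
for g in ' '.join(sys.argv[1:]).split('/'):
    x,y,z,a=map(float,g.split()); G=R.from_euler('z',a,degrees=True)*R.from_euler('x',180,degrees=True)
    print((T.inv().apply([x,y,z]-p)).round(1),(T.inv()*G).as_rotvec(degrees=True).round(1))
E
python3 go.py 480 -60 250 -7 / 435 290 200 -7
```

```text
t 0.3 pos [ 288.9 -582.1  222.2] x-yaw 26.4 F [0.4 0.2 0.6]
[ 403.3 -382.7  -27.6] [-0.   0.  33.4]
[ 518.6 -716.1   22.6] [-0.   0.  33.4]
```

```bash
python3 go.py 440 -330 300 -2
```

```text
t 0.3 pos [ 288.9 -582.1  222.2] x-yaw 26.4 F [0.4 0.2 0.6]
[ 247.4 -158.6  -77.7] [-0.   0.  28.4]
```

```bash
python3 -m jog '[[[247,-159,-78,0,0,28.4,87],[247,-159,-78,0,0,28.4,87],[247,-159,-78,0,0,28.4,87],[247,-159,-78,0,0,28.4,87],[247,-159,-78,0,0,28.4,87],[247,-159,-78,0,0,28.4,87],[247,-159,-78,0,0,28.4,87],[247,-159,-78,0,0,28.4,87],[247,-159,-78,0,0,28.4,87],[247,-159,-78,0,0,28.4,87]]]'; python3 go.py 480 -60 280 -7 / 435 290 200 -7; python3 - <<'E'
from h import *
d=grab('wrist','w1.png')
E
```

```text
time: 1.3
position: [0.438, -0.3318, 0.2998]
tool_rot: [-3.141, 0.06, 0.002]
ft_force: [-0.2, -0.3, -0.4]
grip_width: 0.999
grip_force: 0.0
t 1.3 pos [ 438.  -331.8  299.8] x-yaw -2.2 F [-0.2 -0.3 -0.4]
[  31.5 -273.2   19.8] [0.  0.1 4.8]
[ -26.8 -621.2   99.9] [0.  0.1 4.8]
```

View pics/w1.png

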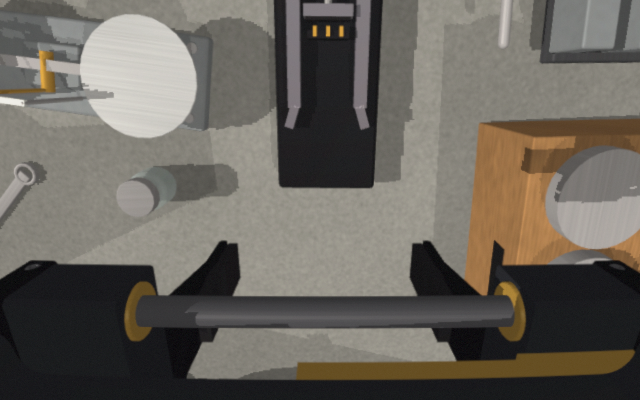

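The wrist view shows the deck front corners at (280,186) and (373,187), the rails at x≈293 and 361 with the flared mouth near row 127, and the terminal block at (328,30). The right pan is at (138,76) and the jar at (140,195).

```bash
timeout 60 python3 - <<'E'
from h import *
d=grab('wrist'); im=d['image'].astype(int); P=cloud(d); z=np.nan_to_num(P[...,2],nan=-1)
def edges(rows,cond,h):
    out=[]
    for v in rows:
        c=np.where(cond[v,255:395])[0]+255; out.append((onz(d,c.min()-.5,v,h)[:2],onz(d,c.max()+.5,v,h)[:2]))
    return np.array(out)*1000
dk=(abs(z-.032)<.006)|(abs(z-.046)<.006)
E=edges(range(20,175,5),dk&(im.max(2)<140),.032)
c=E.mean(1); w=np.diff(E,axis=1)[:,0,1]; p=np.polyfit(c[:,0],c[:,1],1); print('deck centre line slope deg',np.degrees(np.arctan(p[0])).round(2),'y at 440',np.polyval(p,440).round(1),'x range',c[:,0].round()[[0,-1]],'width',abs(w).mean().round(1))
col=np.where(dk[:200,328])[0].max(); print('front row',col,onz(d,328,col+.5,.032)*1000, onz(d,290,np.where(dk[:200,290])[0].max()+.5,.032)*1000,onz(d,365,np.where(dk[:200,365])[0].max()+.5,.032)*1000)
# rail inner edges between rows 20..100 at rail height
rl=(abs(z-.046)<.005)
o=[]
for v in range(20,100,8):
    c=np.where(rl[v,280:375])[0]+280; g=np.diff(c); k=g.argmax(); a=onz(d,c[k]+.5,v,.046)[:2]*1000;b=onz(d,c[k+1]-.5,v,.046)[:2]*1000; o.append(np.r_[a,b,(a+b)/2,a[1]-b[1]])
print(np.round(o,1))
m=(abs(z-.066)<.005)&(im.min(2)>110); n,l,st,cc=cv2.connectedComponentsWithStats(m.astype(np.uint8)); k=l==l[76,140]
ct=max(cv2.findContours(k.astype(np.uint8),0,1)[0],key=len).reshape(-1,2); q=np.array([onz(d,u,v,.066)[:2]*1000 for u,v in ct],np.float32); print('pan',k.sum(),cv2.fitEllipse(q),cv2.minEnclosingCircle(q))
ct2=P[180:205,125:150].reshape(-1,3); ct2=ct2[abs(ct2[:,2]-.065)<.006]; print('jar',np.median(ct2,0))
E
```

```text
deck centre line slope deg -2.8 y at 440 -333.4 x range [592. 423.] width 118.6
front row 187 [ 400.00853013 -334.16902102   32.        ] [ 403.14013735 -286.74805012   32.        ] [ 398.23874577 -380.44237357   32.        ]
[[ 590.6 -310.5  590.3 -316.9  590.5 -313.7    6.4]
 [ 582.7 -310.1  580.4 -371.   581.5 -340.5   60.9]
 [ 574.3 -320.4  572.4 -369.8  573.3 -345.1   49.4]
 [ 566.6 -309.1  564.3 -369.6  565.5 -339.4   60.5]
 [ 558.5 -308.7  556.2 -369.5  557.3 -339.1   60.8]
 [ 550.3 -308.2  547.9 -369.4  549.1 -338.8   61.2]
 [ 541.9 -307.7  539.6 -368.2  540.8 -338.    60.4]
 [ 533.5 -307.3  531.2 -368.   532.4 -337.6   60.8]
 [ 525.  -306.8  522.7 -367.9  523.9 -337.3   61.1]
 [ 516.5 -306.3  514.1 -367.8  515.3 -337.    61.5]]
pan 11270 ((539.31298828125, -135.906982421875), (125.94715118408203, 126.7114486694336), 173.29534912109375) ((539.201904296875, -136.0915069580078), 64.22795104980469)
jar [ 0.41196436 -0.10885721  0.06445651]
```

```bash
python3 -m jog '[[[32,-273,20,0,0,4.8,87],[32,-273,20,0,0,4.8,87],[32,-273,20,0,0,4.8,87],[32,-273,20,0,0,4.8,87],[32,-273,20,0,0,4.8,87],[32,-273,20,0,0,4.8,87],[-27,-500,60,0,0,4.8,87],[-27,-560,80,0,0,4.8,87],[-27,-600,100,0,0,4.8,87],[-27,-600,100,0,0,4.8,87]]]'
```

```text
time: 2.4
position: [0.4504, 0.135, 0.2362]
tool_rot: [3.136, -0.19, 0.002]
ft_force: [1.5, 0.4, 0.6]
grip_width: 0.998
grip_force: 0.0
```

```bash
python3 go.py 429 297 150 -7 / 429 297 34 -7;  timeout 60 python3 - <<'E'
from h import *
d=grab('wrist'); P=cloud(d); 
def rect(S,nm):
    S=S[np.isfinite(S).all(1)]
    if len(S)<10: print(nm,'few'); return
    r=cv2.minAreaRect((S[:,:2]*1000).astype(np.float32)); b=cv2.boxPoints(r)
    e=[b[1]-b[0],b[2]-b[1]]; e=max(e,key=np.linalg.norm); a=np.degrees(np.arctan2(e[1],e[0]))%180
    print(nm,len(S),np.round(r[0],1),np.round(r[1],1),'long axis',a.round(1))
Q=P.reshape(-1,3)
for nm,c in dict(A=(.429,.297),B=(.54,.364)).items():
    S=Q[np.hypot(Q[:,0]-c[0],Q[:,1]-c[1])<.055]; rect(S[abs(S[:,2]-.074)<.005],nm+'stem'); rect(S[abs(S[:,2]-.03)<.004],nm+'foot')
E
```

```text
t 2.4 pos [450.4 135.  236.2] x-yaw -6.9 F [1.5 0.4 0.6]
[ -40.9 -158.3   86.1] [ 0.  -0.1  0.1]
[ -41.  -158.3  202.1] [ 0.  -0.1  0.1]
Astem 1019 [430.  295.8] [30.5 34.7] long axis 172.0
Afoot 2054 [429.7 295.3] [56.5 79.5] long axis 172.0
Bstem 1233 [541.1 362.7] [33.8 31. ] long axis 2.6
Bfoot 2810 [540.9 362.7] [80.7 57.7] long axis 3.2
```

```bash
python3 -m jog '[[[-40,-157,86,0,0,1.1,87],[-40,-157,86,0,0,1.1,87],[-40,-157,86,0,0,1.1,87],[-40,-157,86,0,0,1.1,87],[-40,-157,86,0,0,1.1,87],[-40,-157,130,0,0,1.1,87],[-40,-157,170,0,0,1.1,87],[-40,-157,190,0,0,1.1,87],[-40,-157,201,0,0,1.1,87],[-40,-157,201,0,0,1.1,87]]]'; python3 go.py 430 296 34 -8
```

```text
time: 3.45
position: [0.4296, 0.2931, 0.0345]
tool_rot: [3.132, -0.219, -0.003]
ft_force: [0.3, -0.4, 0.0]
grip_width: 0.996
grip_force: 0.0
t 3.45 pos [429.6 293.1  34.5] x-yaw -8.0 F [ 0.3 -0.4  0. ]
[ 0.  -2.9  0.5] [ 0.1  0.1 -0. ]
```

```bash
python3 -m jog '[[[0,-3,1,0,0,0,60],[0,-3,1,0,0,0,25],[0,-3,1,0,0,0,20],[0,-3,1,0,0,0,20],[0,-3,1,0,0,0,20],[0,-3,1,0,0,0,20],[0,-3,1,0,0,0,20],[0,-3,-10,0,0,0,20],[0,-3,-40,0,0,0,20],[0,-3,-80,0,0,0,20]]]' 35; python3 go.py 480 120 230 -8 / 539 -136 230 -8
```

```text
time: 4.45
position: [0.4277, 0.2963, 0.1145]
tool_rot: [3.131, -0.215, -0.008]
ft_force: [1.0, -0.1, -4.5]
grip_width: 0.34
grip_force: 35.0
t 4.45 pos [427.7 296.3 114.5] x-yaw -7.9 F [ 1.  -0.1 -4.5]
[  75.3  167.9 -115.4] [0.2 0.3 0.1]
[ 168.8  413.4 -115.1] [0.2 0.3 0.1]
```

```bash
python3 -m jog '[[[10,30,-60,0,0,0,20],[25,60,-100,0,0,0,20],[45,100,-115,0,0,0,20],[64,140,-115,0,0,0,20],[80,180,-115,0,0,0,20],[97,225,-115,0,0,0,20],[115,270,-115,0,0,0,20],[130,315,-115,0,0,0,20],[150,360,-115,0,0,0,20],[160,390,-115,0,0,0,20]]]'; python3 -m jog '[[[9,23,0,0,0,0,20],[9,23,0,0,0,0,20],[9,23,0,0,0,0,20],[9,23,30,0,0,0,20],[9,23,70,0,0,0,20],[9,23,100,0,0,0,20],[9,23,110,0,0,0,20],[9,23,110,0,0,0,20],[9,23,110,0,0,0,20]]]'; python3 go.py 539 -136 100 -8
```

```text
time: 5.45
position: [0.5343, -0.115, 0.2299]
tool_rot: [3.132, -0.222, -0.002]
ft_force: [-0.3, -0.5, -3.9]
grip_width: 0.341
grip_force: 35.0
time: 6.35
position: [0.5417, -0.134, 0.1222]
tool_rot: [3.134, -0.215, 0.004]
ft_force: [0.4, -0.2, -4.2]
grip_width: 0.345
grip_force: 35.0
t 6.35 pos [ 541.7 -134.   122.2] x-yaw -7.8 F [ 0.4 -0.2 -4.2]
[-2.5  2.4 22.2] [ 0.  -0.1  0.2]
```

```bash
python3 -m jog '[[[-2,2,6,0,0,0,20],[-2,2,12,0,0,0,20],[-2,2,16,0,0,0,20],[-2,2,19,0,0,0,20],[-2,2,21,0,0,0,20],[-2,2,23,0,0,0,20],[-2,2,24,0,0,0,20],[-2,2,25,0,0,0,20],[-2,2,26,0,0,0,20],[-2,2,26,0,0,0,20]]]';python3 -m jog '[[[0,0,2,0,0,0,20],[0,0,4,0,0,0,20],[0,0,6,0,0,0,20],[0,0,7,0,0,0,20],[0,0,8,0,0,0,20],[0,0,9,0,0,0,20],[0,0,9,0,0,0,20]]]'; python3 go.py 539 -136 86 -8
```

```text
time: 7.35
position: [0.5383, -0.1363, 0.0948]
tool_rot: [3.134, -0.216, 0.0]
ft_force: [-0.4, -0.3, -0.7]
grip_width: 0.343
grip_force: 35.0
time: 8.05
position: [0.5407, -0.1367, 0.0921]
tool_rot: [3.131, -0.216, 0.008]
ft_force: [-11.5, 3.6, 32.7]
grip_width: 0.344
grip_force: 35.0
t 8.05 pos [ 540.7 -136.7   92.1] x-yaw -7.9 F [-11.5   3.6  32.7]
[-1.8 -0.5  6.1] [ 0.2 -0.3  0.1]
```

```bash
python3 -m jog '[[[0,0,-5,0,0,0,20],[0,0,-7,0,0,0,20],[0,0,-7,0,0,0,20]]]'; python3 - <<'E'
from h import *
d=grab('side','s2.png'); e=grab('scene','sc2.png')
a=cv2.resize(d['image'][120:270,220:440],(800,545))
cv2.imwrite('pics/s2c.png',np.clip(a[:,:,::-1].astype(int)*1.4,0,255).astype(np.uint8))
P=cloud(e); print('right pan edge/left pan z',[P[v,u].round(4) for u,v in((260,160),(326,206),(255,148))])
E
```

```text
time: 8.35
position: [0.5399, -0.1366, 0.0933]
tool_rot: [3.133, -0.216, 0.006]
ft_force: [2.4, 0.0, 1.6]
grip_width: 0.337
grip_force: 35.0
right pan edge/left pan z [array([ 0.5812, -0.1311,  0.0644]), array([0.5963, 0.1135, 0.0831]), array([ 0.5657, -0.1625,  0.0784])]
```

View pics/s2c.png

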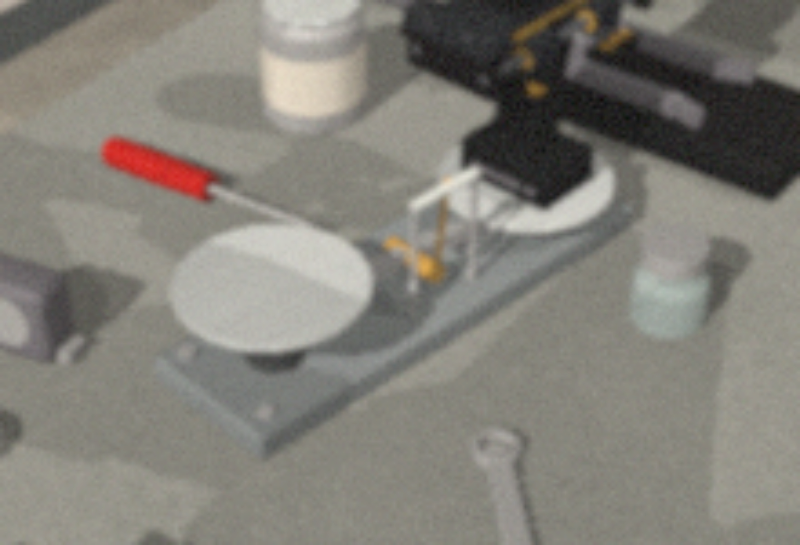

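The side crop shows the pack on the right pan, which is down, and the left pan up at 83 mm. The earlier push rose higher than I expected, so I'll check the pack's height in the grip before releasing.

```bash
timeout 60 python3 - <<'E'
from h import *
s=ctrl.get_state(); print(s['position'],s['ft_force'])
for n in('scene','side','wrist'):
    d=grab(n); P=cloud(d); im=d['image'].astype(int); Q=P.reshape(-1,3); C=im.reshape(-1,3)
    k=(abs(Q[:,0]-.54)<.06)&(abs(Q[:,1]+.136)<.06)&np.isfinite(Q[:,2])
    h,e=np.histogram(Q[k,2],bins=np.arange(.03,.16,.003)); print(n,[(round(a,3),b) for a,b in zip(e,h) if b>15])
    k=k&(C.min(1)>110)&(Q[:,2]<.09); print(' bright(pan) z',np.median(Q[k,2]) if k.sum() else None,k.sum())
E
```

```text
[ 0.53983731 -0.13663996  0.09292929] [ 2.82424209 -0.58357753  2.18336588]
scene [(np.float64(0.042), np.int64(53)), (np.float64(0.045), np.int64(269)), (np.float64(0.048), np.int64(192)), (np.float64(0.051), np.int64(39)), (np.float64(0.054), np.int64(28)), (np.float64(0.057), np.int64(18)), (np.float64(0.06), np.int64(18)), (np.float64(0.063), np.int64(29)), (np.float64(0.066), np.int64(24)), (np.float64(0.069), np.int64(22)), (np.float64(0.072), np.int64(42)), (np.float64(0.075), np.int64(99)), (np.float64(0.078), np.int64(62))]
 bright(pan) z 0.04731612866879061 427
side [(np.float64(0.042), np.int64(49)), (np.float64(0.045), np.int64(295)), (np.float64(0.048), np.int64(72)), (np.float64(0.051), np.int64(37)), (np.float64(0.054), np.int64(26)), (np.float64(0.057), np.int64(38)), (np.float64(0.06), np.int64(33)), (np.float64(0.063), np.int64(38)), (np.float64(0.066), np.int64(32)), (np.float64(0.069), np.int64(37)), (np.float64(0.072), np.int64(44)), (np.float64(0.075), np.int64(166)), (np.float64(0.078), np.int64(51)), (np.float64(0.081), np.int64(19)), (np.float64(0.093), np.in
[... 1074 characters left out ...]
p.int64(263)), (np.float64(0.105), np.int64(276)), (np.float64(0.108), np.int64(284)), (np.float64(0.111), np.int64(324)), (np.float64(0.114), np.int64(339)), (np.float64(0.117), np.int64(814)), (np.float64(0.12), np.int64(2748)), (np.float64(0.123), np.int64(189)), (np.float64(0.126), np.int64(217)), (np.float64(0.129), np.int64(275)), (np.float64(0.132), np.int64(286)), (np.float64(0.135), np.int64(283)), (np.float64(0.138), np.int64(230)), (np.float64(0.141), np.int64(379)), (np.float64(0.144), np.int64(73)), (np.float64(0.147), np.int64(82)), (np.float64(0.15), np.int64(113)), (np.float64(0.153), np.int64(110)), (np.float64(0.156), np.int64(131))]
 bright(pan) z 0.04669802587710287 14594
```

The pack sits flat on the pan at 46.5 mm, with no tilt and little load on the tool. Its grip is about 12 mm higher on the stem than planned, so it slipped on lifting. It's safe to release here; next time I'll grip harder.

```bash
python3 -m jog '[[[0,0,0,0,0,0,33],[0,0,0,0,0,0,45],[0,0,0,0,0,0,60],[0,0,0,0,0,0,75],[0,0,0,0,0,0,75],[0,0,-10,0,0,0,75],[0,0,-35,0,0,0,75],[0,0,-70,0,0,0,75],[0,0,-105,0,0,0,75],[0,0,-105,0,0,0,75]]]'; python3 go.py 541 363 199 3 / 541 363 34 3
```

```text
time: 9.6
position: [0.5417, -0.1367, 0.2038]
tool_rot: [3.131, -0.216, 0.016]
ft_force: [1.0, -0.3, -0.0]
grip_width: 0.857
grip_force: 0.0
t 9.6 pos [ 541.7 -136.7  203.8] x-yaw -7.9 F [ 1.  -0.3 -0. ]
[ -69.3 -494.9    3.2] [  0.2  -0.6 -10.9]
[ -71.  -495.2  168.2] [  0.2  -0.6 -10.9]
```

```bash
python3 -m jog '[[[-70,-495,0,0.2,-0.6,-10.9,75],[-70,-495,0,0.2,-0.6,-10.9,75],[-70,-495,0,0.2,-0.6,-10.9,75],[-70,-495,0,0.2,-0.6,-10.9,75],[-70,-495,0,0.2,-0.6,-10.9,75],[-70,-495,0,0.2,-0.6,-10.9,75],[-70,-495,0,0.2,-0.6,-10.9,75],[-70,-495,0,0.2,-0.6,-10.9,75],[-70,-495,0,0.2,-0.6,-10.9,75],[-70,-495,0,0.2,-0.6,-10.9,75]]]';python3 -m jog '[[[0,0,0,0,0,0,75],[0,0,0,0,0,0,75]]]'; python3 go.py 541 363 80 3 / 541 363 34 3
```

```text
time: 10.6
position: [0.5368, 0.3652, 0.1974]
tool_rot: [-3.137, -0.081, 0.016]
ft_force: [0.7, 0.0, 0.9]
grip_width: 0.86
grip_force: 0.0
time: 10.8
position: [0.5356, 0.3653, 0.1969]
tool_rot: [-3.136, -0.088, 0.018]
ft_force: [-0.3, 0.0, 0.0]
grip_width: 0.858
grip_force: 0.0
t 10.8 pos [535.6 365.3 196.9] x-yaw 3.2 F [-0.3  0.   0. ]
[  6.6   3.2 116.8] [-0.3  0.7  0.2]
[  7.1   3.4 162.8] [-0.3  0.7  0.2]
```

```bash
python3 -m jog '[[[6,3,40,-0.3,0.7,0,75],[7,3,80,-0.3,0.7,0,75],[7,3,115,-0.3,0.7,0,75],[7,3,140,-0.3,0.7,0,75],[7,3,155,-0.3,0.7,0,75],[7,3,163,-0.3,0.7,0,75],[7,3,163,-0.3,0.7,0,75],[7,3,163,-0.3,0.7,0,75]]]'; python3 go.py 541 363 34 3
```

```text
time: 11.6
position: [0.5434, 0.3619, 0.0358]
tool_rot: [-3.14, -0.081, -0.006]
ft_force: [0.7, 0.5, 0.2]
grip_width: 0.864
grip_force: 0.0
t 11.6 pos [543.4 361.9  35.8] x-yaw 3.0 F [0.7 0.5 0.2]
[-2.4 -1.2  1.8] [-0.  -0.2 -0. ]
```

```bash
python3 -m jog '[[[0,0,0,0,0,0,40],[0,0,0,0,0,0,25],[0,0,0,0,0,0,20],[0,0,0,0,0,0,20],[0,0,0,0,0,0,20],[0,0,0,0,0,0,20],[0,0,0,0,0,0,20]]]' 50; python3 go.py 541 363 34 3; python3 -m jog '[[[0,0,-5,0,0,0,20],[0,0,-12,0,0,0,20],[0,0,-22,0,0,0,20],[0,0,-36,0,0,0,20],[0,0,-55,0,0,0,20],[0,0,-80,0,0,0,20],[0,0,-110,0,0,0,20],[0,0,-130,0,0,0,20],[0,0,-136,0,0,0,20],[0,0,-136,0,0,0,20]]]'; python3 go.py 582 101 170 -3
timeout 60 python3 - <<'E'
from h import *
s=ctrl.get_state(); p=s['position']; print(s['ft_force'])
for n in ('side','wrist'):
    d=grab(n); Q=cloud(d).reshape(-1,3); k=(abs(Q[:,0]-p[0])<.05)&(abs(Q[:,1]-p[1])<.05)&(Q[:,2]>.04)&(Q[:,2]<.24)
    h,e=np.histogram(Q[k,2],bins=np.arange(.04,.24,.003)); print([(round(float(a),3),int(b)) for a,b in zip(e,h) if b>90])
E
```

```text
time: 12.3
position: [0.5424, 0.3626, 0.0345]
tool_rot: [-3.14, -0.083, -0.004]
ft_force: [-0.6, 2.6, -0.2]
grip_width: 0.342
grip_force: 50.0
t 12.3 pos [542.4 362.6  34.5] x-yaw 3.0 F [-0.6  2.6 -0.2]
[-1.4 -0.5  0.5] [-0.  -0.1  0. ]
time: 13.3
position: [0.5425, 0.3622, 0.1719]
tool_rot: [-3.14, -0.082, -0.007]
ft_force: [-0.1, 0.4, -5.8]
grip_width: 0.345
grip_force: 50.0
t 13.3 pos [542.5 362.2 171.9] x-yaw 3.0 F [-0.1  0.4 -5.8]
[ 25.7 262.9   2. ] [-0.  -0.3  6. ]
[-0.0685981   0.36995672 -5.84589929]
[(0.163, 146), (0.166, 397)]
[(0.139, 134), (0.142, 125), (0.145, 123), (0.148, 159), (0.151, 136), (0.154, 172), (0.157, 161), (0.16, 272), (0.163, 4892), (0.166, 817), (0.169, 207), (0.172, 245), (0.175, 258), (0.178, 266), (0.181, 267), (0.184, 315), (0.187, 314), (0.19, 329), (0.193, 376), (0.196, 395), (0.199, 433), (0.202, 444), (0.205, 612), (0.208, 2967), (0.211, 311), (0.214, 253), (0.217, 440), (0.226, 102), (0.229, 107), (0.232, 123), (0.235, 127)]
```

Pack B is held well, with no slip. It reads about 5.8 N against about 4.2 N for A. Now over to the left pan.

```bash
python3 -m jog '[[[4,30,0,0,0,6,20],[8,70,0,0,0,6,20],[13,115,0,0,0,6,20],[17,160,0,0,0,6,20],[21,205,0,0,0,6,20],[26,245,0,0,0,6,20],[26,263,0,0,0,6,20],[26,263,20,0,0,6,20],[26,263,40,0,0,6,20],[26,263,40,0,0,6,20]]]'; python3 go.py 582 101 118 -3; python3 - <<'E'
from h import *
d=grab('scene'); P=cloud(d).reshape(-1,3); C=d['image'].reshape(-1,3)
for c in((.582,.101),(.539,-.136)):
    k=(np.hypot(P[:,0]-c[0],P[:,1]-c[1])<.062)&(C.min(1)>100)&(P[:,2]<.1); print(np.median(P[k],0),k.sum())
E
```

```text
time: 14.4
position: [0.5784, 0.0993, 0.1261]
tool_rot: [3.139, -0.083, -0.011]
ft_force: [-0.7, -0.3, -6.4]
grip_width: 0.344
grip_force: 50.0
t 14.4 pos [578.4  99.3 126.1] x-yaw -3.0 F [-0.7 -0.3 -6.4]
[ 3.5 -1.9  8.1] [ 0.1  0.4 -0. ]
[0.60505616 0.12732704 0.08047199] 858
[ 0.53904287 -0.09617689  0.04850434] 259
```

```bash
python3 -m jog '[[[2,-1,0,0,0,0,20],[2,-1,0,0,0,0,20]]]'; python3 -m jog '[[[0,0,3,0,0,0,20],[0,0,5,0,0,0,20],[0,0,7,0,0,0,20],[0,0,8,0,0,0,20],[0,0,9,0,0,0,20],[0,0,10,0,0,0,20],[0,0,11,0,0,0,20],[0,0,11,0,0,0,20]]]'; python3 go.py 582 101 118 -3
```

```text
time: 14.65
position: [0.585, 0.1021, 0.1317]
tool_rot: [3.141, -0.081, 0.007]
ft_force: [-0.2, 0.1, -6.6]
grip_width: 0.339
grip_force: 50.0
time: 15.45
position: [0.5839, 0.1013, 0.1195]
tool_rot: [3.14, -0.082, 0.003]
ft_force: [0.3, 0.3, -6.9]
grip_width: 0.339
grip_force: 50.0
t 15.45 pos [583.9 101.3 119.5] x-yaw -3.0 F [ 0.3  0.3 -6.9]
[-1.9  0.4  1.5] [ 0.  -0.1  0. ]
```

```bash
python3 -m jog '[[[-1,0,1,0,0,0,20],[-1,0,2,0,0,0,20],[-1,0,2,0,0,0,20]]]';python3 -m jog '[[[0,0,1,0,0,0,20],[0,0,2,0,0,0,20],[0,0,2,0,0,0,20]]]'; python3 go.py 582 101 118 -3
```

```text
time: 15.75
position: [0.5829, 0.1014, 0.1175]
tool_rot: [3.14, -0.082, 0.003]
ft_force: [-0.1, -0.2, -5.9]
grip_width: 0.343
grip_force: 50.0
time: 16.05
position: [0.5829, 0.1013, 0.1155]
tool_rot: [3.14, -0.082, 0.003]
ft_force: [-0.6, -0.4, -6.6]
grip_width: 0.34
grip_force: 50.0
t 16.05 pos [582.9 101.3 115.5] x-yaw -3.0 F [-0.6 -0.4 -6.6]
[-0.9  0.4 -2.5] [ 0.  -0.1  0. ]
```

```bash
python3 -m jog '[[[0,0,1,0,0,0,20],[0,0,2,0,0,0,20],[0,0,2,0,0,0,20]]]';python3 -m jog '[[[0,0,1,0,0,0,20],[0,0,1.5,0,0,0,20],[0,0,1.5,0,0,0,20]]]'; python3 -m jog '[[[0,0,1,0,0,0,20],[0,0,1,0,0,0,20]]]'; python3 - <<'E'
from h import *
d=grab('scene'); P=cloud(d).reshape(-1,3); C=d['image'].reshape(-1,3)
for c in((.582,.101),(.539,-.136)):
    k=(np.hypot(P[:,0]-c[0],P[:,1]-c[1])<.062)&(C.min(1)>100)&(P[:,2]<.1); print(np.median(P[k],0),k.sum())
d=grab('wrist'); P=cloud(d); k=(abs(P[...,0]-.583)<.06)&(abs(P[...,1]-.101)<.06)&(P[...,2]>.04)
h,e=np.histogram(P[k][:,2],bins=np.arange(.04,.2,.002)); print([(round(float(a),3),int(b)) for a,b in zip(e,h) if b>400])
E
```

```text
time: 16.35
position: [0.5831, 0.1014, 0.1138]
tool_rot: [3.14, -0.082, 0.004]
ft_force: [-0.7, -0.0, -3.8]
grip_width: 0.343
grip_force: 50.0
time: 16.65
position: [0.5832, 0.1014, 0.1125]
tool_rot: [3.14, -0.082, 0.004]
ft_force: [-1.2, -0.6, -1.5]
grip_width: 0.342
grip_force: 50.0
time: 16.85
position: [0.5832, 0.1014, 0.1112]
tool_rot: [3.14, -0.082, 0.004]
ft_force: [-0.7, -0.2, -1.2]
grip_width: 0.337
grip_force: 50.0
[0.60361474 0.13007456 0.07635721] 715
[ 0.53966985 -0.09877455  0.04999267] 265
[(0.074, 3102), (0.076, 10856), (0.104, 1904), (0.106, 3746), (0.148, 1059), (0.15, 2184), (0.186, 845), (0.188, 942), (0.19, 982), (0.192, 1386), (0.194, 2206), (0.196, 3809)]
```

Contact is felt and most of the weight is carried. Now I'll release, lift clear and wait for the beam to settle.

```bash
python3 -m jog '[[[0,0,0,0,0,0,32],[0,0,0,0,0,0,36],[0,0,0,0,0,0,50],[0,0,0,0,0,0,65],[0,0,0,0,0,0,75],[0,0,0,0,0,0,75],[0,0,-15,0,0,0,75],[0,0,-50,0,0,0,75],[0,0,-90,0,0,0,75],[0,0,-110,0,0,0,75]]]'; python3 -m jog '[[[0,0,0,0,0,0,75],[0,0,0,0,0,0,75],[0,0,0,0,0,0,75],[0,0,0,0,0,0,75],[0,0,0,0,0,0,75],[0,0,0,0,0,0,75],[0,0,0,0,0,0,75],[0,0,0,0,0,0,75],[0,0,0,0,0,0,75],[0,0,0,0,0,0,75]]]'; cat > meas.py <<'E'
from h import *
d=grab('scene'); P=cloud(d).reshape(-1,3); C=d['image'].reshape(-1,3)
for c in((.582,.101),(.539,-.136)):
    k=(np.hypot(P[:,0]-c[0],P[:,1]-c[1])<.062)&(C.min(1)>100)&(P[:,2]<.1); print('pan z',np.median(P[k],0)[2].round(4),k.sum())
    S=P[(np.hypot(P[:,0]-c[0],P[:,1]-c[1])<.055)&(C.max(1)<70)]; S=S[np.isfinite(S).all(1)]
    z=S[:,2]; h,e=np.histogram(z,bins=np.arange(.1,.18,.002)); t=e[h.argmax()]+.001
    for nm,zz in(('stem',t),('foot',t-.044)):
        Q=S[abs(z-zz)<.005]
        if len(Q)>10:
            r=cv2.minAreaRect((Q[:,:2]*1000).astype(np.float32)); print(nm,round(float(np.median(Q[:,2])),4),np.round(r[0],1),np.round(r[1],1),round(r[2],1))
E
timeout 60 python3 meas.py; python3 go.py 582 101 200 -3
```

```text
time: 17.95
position: [0.5843, 0.1023, 0.2261]
tool_rot: [-3.14, 0.082, -0.013]
ft_force: [0.5, -0.2, 0.4]
grip_width: 0.857
grip_force: 0.0
time: 18.95
position: [0.5828, 0.1015, 0.2212]
tool_rot: [3.14, -0.082, 0.004]
ft_force: [0.7, 0.6, 0.0]
grip_width: 0.863
grip_force: 0.0
pan z 0.0476 768
stem 0.121 [582.1 102.9] [34.3 29. ] 1.1
foot 0.0774 [582. 103.] [54.9 78.7] 86.7
pan z 0.0779 399
stem 0.1082 [ 540.8 -133.4] [57.3 77.4] 81.5
t 19.0 pos [582.8 101.5 221.2] x-yaw -3.0 F [-0.2  0.8 -0.4]
[-0.8  0.5 21.2] [ 0.  -0.1  0. ]
```

The balance has gone right over: the left pan is down at 47.6 mm (end stop plus spring) and the right pan is up at 78 mm. Pack B on the left is the heavier, which agrees with the wrist force. I'll re-grasp it.

```bash
python3 -m jog '[[[0,-1,40,0,0,0,75],[0,-1,80,0,0,0,75],[0,-1,110,0,0,0,75],[0,-1,128,0,0,0,75],[0,-1,135,0,0,0,75],[0,-1,138,0,0,0,75],[0,-1,138,0,0,0,75],[0,-1,138,0,0,0,75]]]'; python3 go.py 582 102.5 82 -3
```

```text
time: 19.8
position: [0.5841, 0.1026, 0.0845]
tool_rot: [3.14, -0.082, 0.007]
ft_force: [-0.5, -0.1, 0.8]
grip_width: 0.861
grip_force: 0.0
t 19.8 pos [584.1 102.6  84.5] x-yaw -3.0 F [-0.5 -0.1  0.8]
[-2.1  0.2  2.5] [ 0.  -0.3  0. ]
```

```bash
python3 -m jog '[[[0,0,0,0,0,0,40],[0,0,0,0,0,0,25],[0,0,0,0,0,0,20],[0,0,0,0,0,0,20],[0,0,0,0,0,0,20],[0,0,0,0,0,0,20],[0,0,0,0,0,0,20]]]' 50; python3 -m jog '[[[0,0,-3,0,0,0,20],[0,0,-6,0,0,0,20],[0,0,-9,0,0,0,20],[0,0,-12,0,0,0,20],[0,0,-15,0,0,0,20],[0,0,-18,0,0,0,20],[0,0,-22,0,0,0,20],[0,0,-26,0,0,0,20],[0,0,-30,0,0,0,20],[0,0,-34,0,0,0,20]]]';  python3 -m jog '[[[0,0,-5,0,0,0,20],[0,0,-15,0,0,0,20],[0,0,-35,0,0,0,20],[0,0,-60,0,0,0,20],[0,0,-85,0,0,0,20],[0,0,-105,0,0,0,20],[0,0,-110,0,0,0,20],[0,0,-110,0,0,0,20]]]'; python3 go.py 500 -200 226 -3 / 435.5 -333 226 -3
timeout 60 python3 meas.py
```

```text
time: 20.5
position: [0.5831, 0.102, 0.0831]
tool_rot: [3.139, -0.082, 0.003]
ft_force: [0.0, -0.5, 0.6]
grip_width: 0.342
grip_force: 49.9
time: 21.5
position: [0.5827, 0.1026, 0.1171]
tool_rot: [3.14, -0.082, 0.002]
ft_force: [0.6, -0.4, -6.3]
grip_width: 0.342
grip_force: 49.9
time: 22.3
position: [0.583, 0.103, 0.2278]
tool_rot: [3.14, -0.081, 0.005]
ft_force: [-0.1, -0.1, -6.3]
grip_width: 0.341
grip_force: 49.9
t 22.3 pos [583.  103.  227.8] x-yaw -3.0 F [-0.1 -0.1 -6.3]
[-67.2 306.9   1.6] [ 0.  -0.2  0. ]
[-124.7  443.     1.5] [ 0.  -0.2  0. ]
pan z 0.0806 1521
pan z 0.0488 303
stem 0.1211 [ 539.3 -133.3] [27.3 34.9] 78.6
foot 0.0784 [ 540.8 -133.1] [55.5 78.8] 79.8
```

```bash
python3 -m jog '[[[-12,42,0,0,0,0,20],[-25,88,0,0,0,0,20],[-38,135,0,0,0,0,20],[-51,180,0,0,0,0,20],[-63,225,0,0,0,0,20],[-76,270,0,0,0,0,20],[-89,315,0,0,0,0,20],[-101,360,0,0,0,0,20],[-114,405,0,0,0,0,20],[-122,432,0,0,0,0,20]]]'; python3 -m jog '[[[-3,11,0,0,0,0,20],[-3,11,30,0,0,0,20],[-3,11,70,0,0,0,20],[-3,11,110,0,0,0,20],[-3,11,130,0,0,0,20],[-3,11,130,0,0,0,20],[-3,11,130,0,0,0,20],[-3,11,130,0,0,0,20]]]'; python3 go.py 435.5 -333 70 -2.9
timeout 60 python3 - <<'E'
from h import *
d=grab('wrist','w3.png'); p=ctrl.get_state()['position']; P=cloud(d); k=(abs(P[...,0]-p[0])<.05)&(abs(P[...,1]-p[1])<.04)&(P[...,2]>.01)
h,e=np.histogram(P[k][:,2],bins=np.arange(.01,.2,.002)); print([(round(float(a),3),int(b)) for a,b in zip(e,h) if b>500])
z=np.nan_to_num(P[...,2],nan=-1); Q=P[abs(z-.046)<.004]
E
```

```text
time: 23.35
position: [0.4349, -0.3266, 0.2251]
tool_rot: [3.139, -0.09, -0.002]
ft_force: [0.8, -0.5, -6.5]
grip_width: 0.339
grip_force: 49.9
time: 24.15
position: [0.4366, -0.3339, 0.0988]
tool_rot: [3.138, -0.081, 0.007]
ft_force: [0.3, -0.6, -5.1]
grip_width: 0.34
grip_force: 49.9
t 24.15 pos [ 436.6 -333.9   98.8] x-yaw -3.0 F [ 0.3 -0.6 -5.1]
[-1.3 -0.9 28.8] [ 0.1 -0.3 -0.1]
[(0.03, 2901), (0.032, 1238), (0.09, 1113), (0.092, 4455), (0.134, 743), (0.136, 2376), (0.174, 707), (0.176, 733), (0.178, 791), (0.18, 1167), (0.182, 1731), (0.184, 3316), (0.186, 2414), (0.188, 1307), (0.19, 4135), (0.192, 7075), (0.194, 1723), (0.196, 2129)]
```

View pics/w3.png

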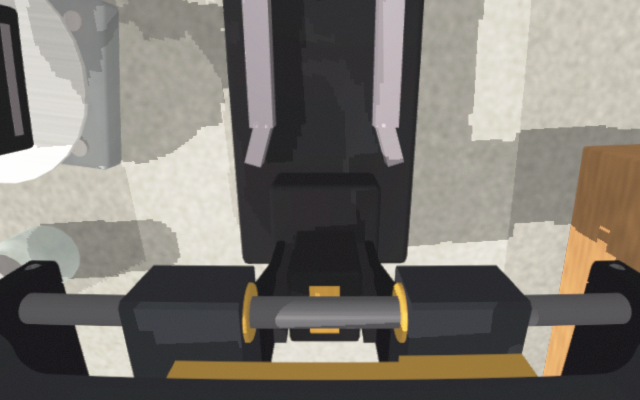

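The wrist view shows the pack hanging centred over the deck front. Its foot front edge is at row 180, cols 273-380, and the mouth is ahead at row 165, cols 247-402. Now for the lateral offset against the rails, before setting down.

```bash
timeout 60 python3 - <<'E'
from h import *
d=grab('wrist'); P=cloud(d); im=d['image'].astype(int); z=np.nan_to_num(P[...,2],nan=-1)
o=[]
for v in range(10,121,10):
    c=np.where((abs(z[v,230:415]-.046)<.005)&(im[v,230:415].min(1)>110))[0]+230; k=np.diff(c).argmax()
    a=onz(d,c[k]+.5,v,.046)*1000;b=onz(d,c[k+1]-.5,v,.046)*1000; o.append([*(a+b)[:2]/2,a[1]-b[1]])
o=np.array(o); p=np.polyfit(o[:,0],o[:,1],1); print(np.degrees(np.arctan(p[0])),'y@435.5',np.polyval(p,435.5),'y@500',np.polyval(p,500),o[:,2].round(1))
m=(abs(z-.092)<.004)&(abs(P[...,0]-.45)<.07)&(abs(P[...,1]+.333)<.045); Q=P[m][:,:2]*1000
r=cv2.minAreaRect(Q.astype(np.float32)); print('foot',r, m.sum())
for v in(190,200,210,220,230):
    c=np.where(m[v])[0]
    if len(c): a=onz(d,c.min()-.5,v,.092)*1000;b=onz(d,c.max()+.5,v,.092)*1000; print(v,(a+b)[:2]/2,a[1]-b[1])
print(ctrl.get_state()['position'])
E
python3 go.py 435.5 -333 70 -2.9
```

```text
-2.58556951574037 y@435.5 -333.30607372073763 y@500 -336.2187233345899 [59.7 60.1 59.9 59.8 60.2 60.  59.9 59.7 60.7 60.  59.9 59.8]
foot ((456.39453125, -334.7295837402344), (56.278717041015625, 38.98722457885742), 87.39240264892578) 5912
190 [ 472.45805189 -335.51938166] 55.215428830840835
200 [ 467.28175674 -335.24991103] 55.704038680054396
210 [ 462.01280622 -334.97513255] 55.19969438728651
220 [ 456.64710201 -334.69579731] 55.705760398447296
230 [ 451.18147202 -334.41076668] 55.20098998281719
[ 0.43635282 -0.334113    0.09900184]
t 24.25 pos [ 436.4 -334.1   99. ] x-yaw -3.0 F [-0.1 -0.2 -6.6]
[-1.1 -1.1 29. ] [ 0.1 -0.3 -0.1]
```

```bash
python3 -m jog '[[[-1,-0.5,8,0,0,0,20],[-1,-0.5,15,0,0,0,20],[-1,-0.5,20,0,0,0,20],[-1,-0.5,23,0,0,0,20],[-1,-0.5,25,0,0,0,20],[-1,-0.5,26,0,0,0,20],[-1,-0.5,27,0,0,0,20],[-1,-0.5,27,0,0,0,20]]]'; python3 -m jog '[[[0,0,0.5,0,0,0,20],[0,0,1,0,0,0,20],[0,0,1,0,0,0,20]]]'; python3 -m jog '[[[0,0,0.5,0,0,0,20],[0,0,1,0,0,0,20],[0,0,1,0,0,0,20]]]'
```

```text
time: 25.05
position: [0.4343, -0.333, 0.0702]
tool_rot: [3.14, -0.082, 0.004]
ft_force: [-0.5, 0.8, -4.9]
grip_width: 0.338
grip_force: 49.9
time: 25.35
position: [0.4342, -0.333, 0.0692]
tool_rot: [3.14, -0.082, 0.003]
ft_force: [-0.6, 0.1, -5.6]
grip_width: 0.343
grip_force: 49.9
time: 25.65
position: [0.4341, -0.3329, 0.0681]
tool_rot: [3.14, -0.082, 0.003]
ft_force: [-0.1, -0.0, -7.2]
grip_width: 0.338
grip_force: 49.9
```

```bash
python3 -m jog '[[[0,0,0.5,0,0,0,20],[0,0,0.5,0,0,0,20]]]'; python3 -m jog '[[[0,0,0.5,0,0,0,20],[0,0,0.5,0,0,0,20]]]';python3 -m jog '[[[0,0,0.5,0,0,0,20],[0,0,0.5,0,0,0,20]]]'
```

```text
time: 25.85
position: [0.4343, -0.333, 0.0679]
tool_rot: [3.14, -0.082, 0.003]
ft_force: [0.0, 0.5, -3.8]
grip_width: 0.34
grip_force: 49.9
time: 26.05
position: [0.4343, -0.333, 0.0678]
tool_rot: [3.14, -0.082, 0.003]
ft_force: [-2.0, 0.5, 0.9]
grip_width: 0.342
grip_force: 49.9
time: 26.25
position: [0.4343, -0.333, 0.0678]
tool_rot: [3.14, -0.082, 0.003]
ft_force: [-3.6, 2.0, 5.8]
grip_width: 0.342
grip_force: 49.9
```

Set down on the deck. I'll ease the push to about zero, then slide in: first a quick 90 mm, then slowly, reading the force.

```bash
python3 -m jog '[[[0,0,-0.6,0,0,0,20],[0,0,-0.6,0,0,0,20],[0,0,-0.6,0,0,0,20]]]'; python3 -m jog '[[[4,0,0,0,0,0,20],[9,0,0,0,0,0,20],[14,0,0,0,0,0,20],[20,0,0,0,0,0,20],[26,0,0,0,0,0,20],[32,0,0,0,0,0,20],[38,0,0,0,0,0,20],[43,0,0,0,0,0,20],[45,0,0,0,0,0,20],[45,0,0,0,0,0,20]]]'; python3 go.py 479.5 -335.3 67.8 -2.8
```

```text
time: 26.55
position: [0.4344, -0.333, 0.0678]
tool_rot: [3.14, -0.082, 0.004]
ft_force: [-2.8, 1.5, 5.4]
grip_width: 0.338
grip_force: 49.9
time: 27.55
position: [0.477, -0.3375, 0.0679]
tool_rot: [3.138, -0.084, -0.002]
ft_force: [-9.4, -0.9, 7.4]
grip_width: 0.343
grip_force: 50.0
t 27.55 pos [ 477.  -337.5   67.9] x-yaw -3.1 F [-9.4 -0.9  7.4]
[ 2.4 -2.3  0.1] [ 0.2  0.1 -0.3]
```

```bash
python3 -m jog '[[[0,-1,-0.5,0,0,0,20],[0,-2,-1,0,0,0,20],[0,-2,-1.2,0,0,0,20],[0,-2,-1.2,0,0,0,20]]]'; python3 go.py 479.5 -335.3 67.8 -2.8
```

```text
time: 27.95
position: [0.4795, -0.3331, 0.0679]
tool_rot: [3.14, -0.081, 0.004]
ft_force: [-0.3, -1.5, -5.4]
grip_width: 0.343
grip_force: 49.9
t 27.95 pos [ 479.5 -333.1   67.9] x-yaw -3.0 F [-0.3 -1.5 -5.4]
[0.1 2.2 0.1] [ 0.  -0.1 -0.2]
```

```bash
python3 -m jog '[[[3,1,0,0,0,0,20],[8,2,0,0,0,0,20],[14,2,0,0,0,0,20],[20,2,0,0,0,0,20],[26,2,0,0,0,0,20],[32,2,0,0,0,0,20],[38,2,0,0,0,0,20],[43,2,0,0,0,0,20],[45,2,0,0,0,0,20],[45,2,0,0,0,0,20]]]'; python3 go.py 524.5 -337.3 67.8 -2.8; python3 - <<'E'
from h import *
d=grab('wrist','w4.png')
E
```

```text
time: 28.95
position: [0.5244, -0.3375, 0.0686]
tool_rot: [3.14, -0.082, 0.004]
ft_force: [-0.5, -0.4, -6.8]
grip_width: 0.343
grip_force: 49.9
t 28.95 pos [ 524.4 -337.5   68.6] x-yaw -3.0 F [-0.5 -0.4 -6.8]
[ 0.1 -0.2  0.8] [ 0.  -0.1 -0.2]
```

View pics/w4.png

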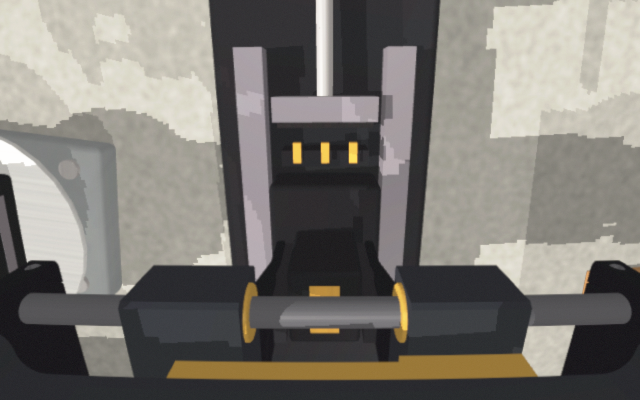

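The wrist view shows the pack foot centred between the rails (foot cols 270-378, rails at 268 and 380) and the terminal block just ahead, at rows 125-183. I'll lower 0.7 mm and creep in.

```bash
python3 -m jog '[[[0,0,0.7,0,0,0,20],[2,0,0.7,0,0,0,20],[4,0,0.7,0,0,0,20],[6,0,0.7,0,0,0,20],[6,0,0.7,0,0,0,20]]]'; python3 -m jog '[[[2,0,0,0,0,0,20],[4,0,0,0,0,0,20],[6,0,0,0,0,0,20]]]'; python3 -m jog '[[[2,0,0,0,0,0,20],[4,0,0,0,0,0,20],[6,0,0,0,0,0,20]]]'; python3 go.py 545 -338.3 67.8 -2.8; python3 - <<'E'
from h import *
d=grab('wrist'); P=cloud(d); z=np.nan_to_num(P[...,2],nan=-1)
for v in range(120,215,6): print(v,P[v,335].round(4),d['image'][v,335])
E
```

```text
time: 29.5
position: [0.5306, -0.3378, 0.068]
tool_rot: [3.14, -0.082, 0.004]
ft_force: [-0.2, -0.2, -6.0]
grip_width: 0.345
grip_force: 49.9
time: 29.8
position: [0.5345, -0.3383, 0.068]
tool_rot: [3.14, -0.083, -0.002]
ft_force: [-7.0, 0.6, -0.0]
grip_width: 0.337
grip_force: 49.9
time: 30.1
position: [0.5397, -0.3386, 0.068]
tool_rot: [-3.14, 0.083, 0.005]
ft_force: [-7.1, 1.5, 0.7]
grip_width: 0.34
grip_force: 50.0
t 30.1 pos [ 539.7 -338.6   68. ] x-yaw -3.0 F [-7.1  1.5  0.7]
[ 5.3 -0.6  0.2] [-0.   0.2 -0.2]
120 [ 0.6064 -0.3474  0.0318] [52 50 52]
126 [ 0.6041 -0.3471  0.0401] [100  95  98]
132 [ 0.6026 -0.3466  0.0527] [168 158 163]
138 [ 0.5997 -0.3465  0.0527] [165 156 160]
144 [ 0.5967 -0.3464  0.053 ] [165 157 163]
150 [ 0.5936 -0.3462  0.0524] [163 154 161]
156 [ 0.5865 -0.3465  0.0316] [39 37 41]
162 [ 0.5861 -0.3461  0.0459] [30 27 30]
168 [ 0.5843 -0.3458  0.0519] [45 44 46]
174 [ 0.5812 -0.3457  0.0518] [35 36 35]
180 [ 0.5781 -0.3456  0.0521] [41 39 42]
186 [ 0.5774 -0.3453  0.061 ] [39 37 39]
192 [ 0.5744 -0.3451  0.0612] [44 41 45]
198 [ 0.5712 -0.345   0.0609] [44 42 45]
204 [ 0.5686 -0.3449  0.0624] [45 43 46]
210 [ 0.5649 -0.3447  0.061 ] [43 44 45]
```

```bash
python3 -m jog '[[[1,0,0,0,0,0,20],[2,0,0,0,0,0,20]]]'; python3 -m jog '[[[1,0,0,0,0,0,20],[2,0,0,0,0,0,20]]]'; python3 -m jog '[[[0.5,0,0,0,0,0,20],[1,0,0,0,0,0,20]]]';python3 -m jog '[[[0,0,0,0,0,0,20],[0,0,0,0,0,0,20]]]'
```

```text
time: 30.35
position: [0.5417, -0.3386, 0.068]
tool_rot: [-3.14, 0.083, 0.005]
ft_force: [-6.8, 1.9, -0.1]
grip_width: 0.337
grip_force: 50.0
time: 30.55
position: [0.5436, -0.3388, 0.068]
tool_rot: [-3.14, 0.083, 0.005]
ft_force: [-7.3, 2.1, 0.5]
grip_width: 0.34
grip_force: 50.0
time: 30.75
position: [0.5447, -0.3388, 0.068]
tool_rot: [-3.14, 0.083, 0.005]
ft_force: [-7.6, 1.8, -0.7]
grip_width: 0.344
grip_force: 50.0
time: 30.95
position: [0.5448, -0.3388, 0.068]
tool_rot: [-3.14, 0.083, 0.004]
ft_force: [-7.6, 1.4, 0.3]
grip_width: 0.34
grip_force: 50.0
```

```bash
python3 -m jog '[[[0.5,0,0,0,0,0,20],[1,0,0,0,0,0,20]]]'; python3 -m jog '[[[0.5,0,0,0,0,0,20],[0.5,0,0,0,0,0,20]]]';  python3 - <<'E'
from h import *
d=grab('wrist'); P=cloud(d)
for v in range(132,190,3): print(v,P[v,335].round(4))
E
```

```text
time: 31.15
position: [0.5456, -0.3389, 0.068]
tool_rot: [-3.14, 0.083, 0.005]
ft_force: [-7.8, 1.1, 0.4]
grip_width: 0.34
grip_force: 50.0
time: 31.35
position: [0.5462, -0.3389, 0.068]
tool_rot: [-3.14, 0.083, 0.004]
ft_force: [-6.5, 1.6, -0.8]
grip_width: 0.343
grip_force: 50.0
132 [ 0.6063 -0.3474  0.0312]
135 [ 0.6047 -0.3474  0.0312]
138 [ 0.6041 -0.3471  0.0381]
141 [ 0.6041 -0.3468  0.0484]
144 [ 0.6032 -0.3467  0.0526]
147 [ 0.6015 -0.3466  0.0512]
150 [ 0.6002 -0.3466  0.0526]
153 [ 0.5988 -0.3465  0.0528]
156 [ 0.5973 -0.3464  0.0531]
159 [ 0.5955 -0.3464  0.0516]
162 [ 0.5941 -0.3463  0.0523]
165 [ 0.5926 -0.3462  0.0526]
168 [ 0.591  -0.3461  0.0523]
171 [ 0.5894 -0.3461  0.0522]
174 [ 0.5877 -0.346   0.0519]
177 [ 0.5865 -0.3459  0.0534]
180 [ 0.5848 -0.3459  0.0528]
183 [ 0.5844 -0.3457  0.0571]
186 [ 0.5836 -0.3456  0.0597]
189 [ 0.5824 -0.3455  0.0609]
```

```bash
for i in 1; do python3 -m jog '[[[0.7,0,0,0,0,0,20],[0.7,0,0,0,0,0,20]]]'; done; python3 -m jog '[[[0.7,0,0,0,0,0,20],[0.7,0,0,0,0,0,20],[0.7,0,0,0,0,0,20]]]'
```

```text
time: 31.6
position: [0.547, -0.3389, 0.068]
tool_rot: [-3.14, 0.083, 0.004]
ft_force: [-7.8, 1.2, -0.7]
grip_width: 0.34
grip_force: 50.0
time: 31.9
position: [0.5475, -0.3389, 0.068]
tool_rot: [-3.14, 0.083, 0.005]
ft_force: [-8.0, 2.4, 0.2]
grip_width: 0.337
grip_force: 50.0
```

```bash
python3 -m jog '[[[0.5,0,0,0,0,0,20],[1,0,0,0,0,0,20],[1,0,0,0,0,0,20]]]'; python3 -m jog '[[[0.5,0,0,0,0,0,20],[0.5,0,0,0,0,0,20]]]'; python3 - <<'E'
from h import *
d=grab('wrist'); print([ctrl.get_state()['ft_force'][0].round(1)])
P=cloud(d); r=P[130:200,300:350].reshape(-1,3); k=abs(r[:,2]-.0525)<.003; print('bar+block x range',np.nanpercentile(r[k,0],[2,98]))
im=d['image'].astype(int).max(2); print([int(im[v,335]) for v in range(140,185,2)],[P[v,335][0].round(4) for v in range(140,185,2)])
E
```

```text
time: 32.2
position: [0.548, -0.339, 0.068]
tool_rot: [-3.14, 0.083, 0.006]
ft_force: [-8.9, 1.7, 1.7]
grip_width: 0.343
grip_force: 50.0
time: 32.4
position: [0.5483, -0.339, 0.0681]
tool_rot: [-3.14, 0.083, 0.007]
ft_force: [-9.6, 3.0, 1.4]
grip_width: 0.34
grip_force: 50.0
[np.float64(-9.4)]
bar+block x range [0.58669906 0.60431436]
[80, 101, 101, 137, 165, 166, 166, 166, 165, 165, 166, 164, 163, 110, 124, 74, 45, 46, 45, 44, 44, 33, 32] [np.float64(0.6037), np.float64(0.604), np.float64(0.604), np.float64(0.6041), np.float64(0.6032), np.float64(0.6024), np.float64(0.6014), np.float64(0.6003), np.float64(0.5993), np.float64(0.5983), np.float64(0.5972), np.float64(0.596), np.float64(0.5949), np.float64(0.594), np.float64(0.5931), np.float64(0.5918), np.float64(0.5911), np.float64(0.5899), np.float64(0.5888), np.float64(0.5877), np.float64(0.5866), np.float64(0.5868), np.float64(0.5862)]
```

```bash
python3 -m jog '[[[0.5,0,0,0,0,0,20],[0.8,0,0,0,0,0,20],[0.8,0,0,0,0,0,20]]]'
```

```text
time: 32.75
position: [0.5487, -0.339, 0.0681]
tool_rot: [-3.14, 0.083, 0.008]
ft_force: [-10.6, 3.2, 2.7]
grip_width: 0.341
grip_force: 50.0
```

The force is climbing steadily above the 7 N plateau at about 2 N/mm, so the stop is reached. Stopping here and letting go.

```bash
python3 -m jog '[[[-0.6,0,-0.2,0,0,0,20],[-0.6,0,-0.2,0,0,0,33],[-0.6,0,-0.2,0,0,0,45],[-0.6,0,-0.2,0,0,0,60],[-0.6,0,-0.2,0,0,0,70],[-0.6,0,-0.2,0,0,0,70],[-0.6,0,-15,0,0,0,70],[-0.6,0,-50,0,0,0,70],[-0.6,0,-95,0,0,0,70],[-0.6,0,-140,0,0,0,70]]]'; python3 -m jog '[[[-50,0,-20,0,0,0,70],[-90,0,-40,0,0,0,70],[-90,0,-40,0,0,0,70],[-90,0,-40,0,0,0,70],[-90,0,-40,0,0,0,70]]]';  python3 - <<'E'
from h import *
d=grab('wrist','w5.png'); P=cloud(d); z=np.nan_to_num(P[...,2],nan=-1)
for zz,n in((.106,'stem'),(.062,'foot')):
    m=(abs(z-zz)<.004)&(abs(P[...,0]-.548)<.06)&(abs(P[...,1]+.339)<.045); r=cv2.minAreaRect((P[m][:,:2]*1000).astype(np.float32)); print(n,m.sum(),r)
print(ctrl.get_state()['position'],ctrl.get_state()['ft_force'])
E
python3 meas.py
```

```text
time: 33.75
position: [0.5512, -0.3388, 0.2105]
tool_rot: [3.14, -0.082, 0.004]
ft_force: [0.3, -0.4, -0.2]
grip_width: 0.803
grip_force: 0.0
time: 34.25
position: [0.4621, -0.3338, 0.2481]
tool_rot: [3.14, -0.081, 0.005]
ft_force: [-0.0, 0.1, -0.5]
grip_width: 0.806
grip_force: 0.0
stem 1579 ((543.8113403320312, -338.4048156738281), (30.25506591796875, 34.27791976928711), 86.92888641357422)
foot 3622 ((543.3050537109375, -338.4283752441406), (56.357242584228516, 79.37095642089844), 87.02656555175781)
[ 0.46218519 -0.33352537  0.24747866] [ 0.97163531 -1.19248628 -1.20301015]
pan z 0.0807 1554
pan z 0.0486 454
stem 0.1223 [ 540.3 -134.1] [27.8 32.1] 84.3
foot 0.0786 [ 540.6 -135. ] [57.1 78. ] 81.9
```

View pics/w5.png

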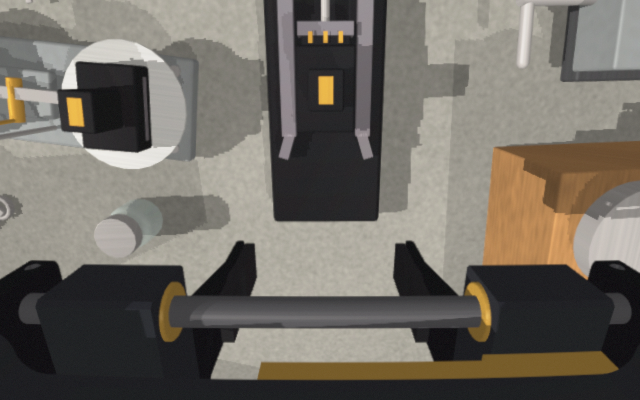

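The wrist view shows the pack in the channel (stem label at (326,90)) with the contacts behind it, the lighter pack still on the right pan, and the jar untouched. The measured pack centre is about 4 mm short of the last TCP x, so I'll check closely whether the terminal block still sits against the stop bar.

```bash
python3 go.py 505 -336.5 190 -2.9; python3 -m jog '[[[43,0,55,0,0,0,70],[43,0,55,0,0,0,70],[43,0,55,0,0,0,70],[43,0,55,0,0,0,70],[43,0,55,0,0,0,70]]]';  python3 - <<'E'
from h import *
d=grab('wrist'); P=cloud(d); z=np.nan_to_num(P[...,2],nan=-1)
m=(abs(z-.062)<.004)&(abs(P[...,0]-.548)<.06)&(abs(P[...,1]+.339)<.045); v,u=np.where(m); print('foot front x',np.percentile(P[m][:,0],99.5), v.min())
for c in(300,340): print([(v,P[v,c][[0,2]].round(4).tolist(),int(d['image'][v,c].max())) for v in range(max(v.min()-40,0),v.min()+4,2)])
print(ctrl.get_state()['position'])
a=d['image'][max(v.min()-70,0):v.min()+60,240:420]; a=cv2.resize(a,None,fx=4,fy=4,interpolation=cv2.INTER_CUBIC); cv2.imwrite('pics/w6.png',a[:,:,::-1])
E
```

```text
t 34.35 pos [ 462.2 -333.5  247.1] x-yaw -2.9 F [-0.8  0.6  0.5]
[42.8  0.9 57.2] [-0.  -0.1 -0. ]
time: 34.85
position: [0.5046, -0.337, 0.1939]
tool_rot: [3.139, -0.082, 0.005]
ft_force: [-0.8, 0.2, 0.8]
grip_width: 0.805
grip_force: 0.0
foot front x 0.5838617823283179 94
[(54, [0.6167, 0.0314], 35), (56, [0.615, 0.033], 35), (58, [0.6135, 0.0318], 38), (60, [0.6119, 0.0313], 37), (62, [0.6102, 0.0317], 35), (64, [0.6085, 0.0334], 37), (66, [0.607, 0.0316], 62), (68, [0.6043, 0.0533], 141), (70, [0.6028, 0.0535], 143), (72, [0.6013, 0.0523], 143), (74, [0.5998, 0.0526], 144), (76, [0.5983, 0.0515], 145), (78, [0.5967, 0.053], 144), (80, [0.5951, 0.0534], 143), (82, [0.5936, 0.0516], 101), (84, [0.592, 0.0538], 43), (86, [0.5905, 0.0527], 43), (88, [0.5889, 0.0513], 45), (90, [0.5873, 0.0521], 43), (92, [0.5858, 0.0537], 41), (94, [0.5843, 0.0604], 28), (96, [0.5828, 0.0617], 38)]
[(54, [0.6148, 0.0324], 36), (56, [0.6132, 0.0327], 34), (58, [0.6116, 0.0324], 37), (60, [0.6101, 0.0311], 35), (62, [0.6085, 0.0309], 36), (64, [0.6069, 0.0304], 34), (66, [0.6042, 0.0519], 84), (68, [0.6027, 0.0521], 160), (70, [0.6012, 0.0518], 161), (72, [0.5996, 0.0539], 162), (74, [0.5981, 0.0523], 162), (76, [0.5965, 0.0526], 161), (78, [0.595, 0.0542], 220), (80, [0.5934, 0.0557], 244), (82, [0.5919, 0.0548], 244), (84, [0.5903, 0.0557], 244), (86, [0.5888, 0.0542], 243), (88, [0.5872, 0.0556], 242), (90, [0.5857, 0.0555], 221), (92, [0.5841, 0.0536], 47), (94, [0.5826, 0.0586], 32), (96, [0.5811, 0.0609], 40)]
[ 0.50457496 -0.33715312  0.19419911]
```

View pics/w6.png

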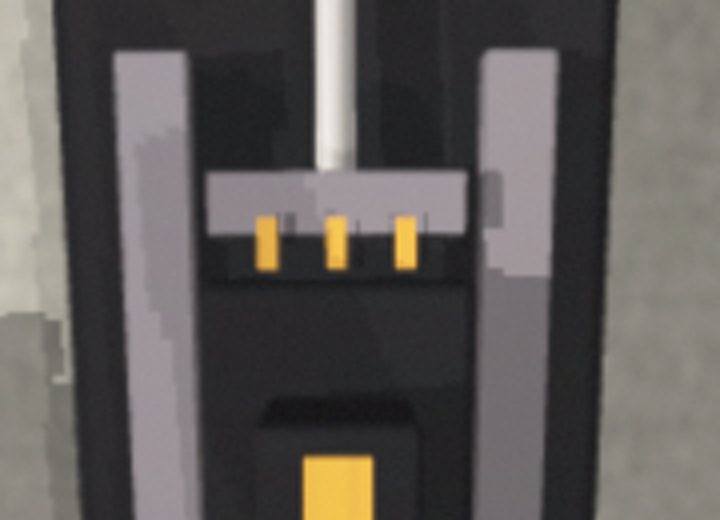

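The block shows no gap to the stop bar. To settle the 2–4 mm doubt, I'll return to the pushing pose with the fingers open, compare it with the pre-release reading, and probe the stop gently once more.

```bash
python3 go.py 548.3 -339 120 -2.9; python3 -m jog '[[[44,0,40,0,0,0,70],[44,0,74,0,0,0,70],[44,0,74,0,0,0,70],[44,0,100,0,0,0,70],[44,0,118,0,0,0,70],[44,0,125,0,0,0,70],[44,0,125,0,0,0,70],[44,0,125,0,0,0,70]]]';  python3 - <<'E'
from h import *
d=grab('wrist'); print(ctrl.get_state()['position'])
P=cloud(d); im=d['image'].astype(int).max(2); print([int(im[v,335]) for v in range(140,185,2)],[P[v,335][[0,2]].round(4).tolist() for v in range(140,192,2)])
E
python3 go.py 548.3 -339 68 -2.9
```

```text
t 34.9 pos [ 504.6 -337.2  194.2] x-yaw -3.0 F [0.  0.4 0.3]
[43.5 -0.6 74.4] [ 0.1 -0.2 -0.1]
time: 35.7
position: [0.5493, -0.3398, 0.0701]
tool_rot: [3.138, -0.083, 0.007]
ft_force: [-0.2, 0.0, 1.4]
grip_width: 0.802
grip_force: 0.0
[ 0.54951275 -0.3397818   0.07018552]
[44, 82, 98, 100, 146, 161, 162, 161, 160, 161, 161, 161, 161, 161, 161, 149, 51, 49, 47, 48, 44, 44, 44] [[0.6049, 0.0312], [0.604, 0.0327], [0.604, 0.0397], [0.6039, 0.0457], [0.6039, 0.052], [0.6031, 0.0532], [0.602, 0.0528], [0.6008, 0.0521], [0.6, 0.0529], [0.5988, 0.0523], [0.5979, 0.0529], [0.597, 0.0534], [0.5956, 0.0517], [0.5949, 0.0535], [0.5937, 0.0529], [0.5928, 0.0533], [0.5915, 0.0525], [0.5905, 0.0526], [0.5892, 0.0517], [0.5882, 0.0521], [0.5872, 0.0523], [0.5862, 0.0526], [0.5852, 0.0529], [0.584, 0.0522], [0.5834, 0.0541], [0.5838, 0.0591]]
t 35.75 pos [ 549.5 -339.8   70.2] x-yaw -3.0 F [-0.9  0.1 -0.4]
[-1.3 -0.7  2.2] [ 0.1 -0.3 -0.1]
```

Same viewpoint as before. The pack eased back about 3 mm off the buffer once released, and the block's rear now sits right at the bar front (0.5926), so the stop was reached and the block is home. I'll retreat straight up, check, and hand in.

```bash
python3 -m jog '[[[0,0,-20,0,0,0,70],[0,0,-60,0,0,0,70],[0,0,-110,0,0,0,70],[0,0,-160,0,0,0,70],[-40,0,-180,0,0,0,70],[-85,0,-180,0,0,0,70],[-85,0,-180,0,0,0,70],[-85,0,-180,0,0,0,70],[-85,0,-180,0,0,0,70]]]'; python3 - <<'E'
from h import *
d=grab('wrist'); P=cloud(d); z=np.nan_to_num(P[...,2],nan=-1)
m=(abs(z-.062)<.004)&(abs(P[...,0]-.548)<.06)&(abs(P[...,1]+.339)<.045); r=cv2.minAreaRect((P[m][:,:2]*1000).astype(np.float32)); print('foot',r)
E
python3 meas.py; python3 -c "
from bench import ctrl
print(ctrl.get_state()['ft_force']); print(ctrl.close_job())"
```

```text
time: 36.65
position: [0.4645, -0.3342, 0.2488]
tool_rot: [3.139, -0.081, 0.006]
ft_force: [0.3, -0.0, 0.1]
grip_width: 0.811
grip_force: 0.0
foot ((543.2523803710938, -338.4750671386719), (56.30044174194336, 79.9287109375), 87.12771606445312)
pan z 0.0807 1564
pan z 0.0486 461
stem 0.1217 [ 540.6 -134. ] [29. 34.] 77.7
foot 0.0782 [ 540.8 -134.4] [56.3 78.7] 79.3
[-0.570427   -0.21994925  0.03852972]
the job is handed in; nothing more can be done
None
```

The heavier pack, which was on the left pan, is in the charger with the terminal block pushed to the stop; the lighter one is still on the right pan, and the job was handed in at about 37 s. Setting the first pack down briefly pressed its pan with about 33 N, harder than "gently" intended.

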